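# Lean washed shield panes on their drying racks

## Robot

A 7-joint arm with a two-finger parallel gripper is mounted at the origin on the work surface. World frame = base frame: x ahead of the robot, y to its left, z up, the work surface at z = 0. Lengths are in m, angles in rad, forces in N, time in s.
With the tool pointing down it reaches from about 0.4 to 0.85 m from the base axis. Payload 10.4 kg.
Tool frame: the origin (TCP) lies midway between the tips of the shut fingers; the grasp point (between the pads) lies 19 mm behind it (r.grasp_offset is the distance from the TCP to the grasp point, in m); x points along the fingers, y is the direction in which the jaws open and shut, and the axes are right-handed (so a half turn about x gives the same grasp; the last joint's range is limited). The gripper opens to 87 mm and grips with 3 to 60 N. Pads are 19 mm wide; open, the fingers measure 117 mm over their backs; the gripper's body (75 mm by 190 mm) begins 51 mm behind the grasp point.
Start: joints at [1.082, 0.332, -0.065, 1.46, 0.022, 1.35, -0.088], TCP at [0.281, -0.558, 0.223] pointing down, gripper open.
Joint ranges: [-2.6, 2.6], [-0.5, 2.12], [-1.47, 1.34], [0.16, 2.42], [-1.27, 4.41], [0.06, 2.06], [-2.6, 2.6]. Speed limits (rad/s): [2.22, 2.22, 2.79, 2.79, 3.14, 3.14, 3.14].

## Interface

Orientations are given as a unit quaternion [x, y, z, w].
In Python, from bench import r, vision, close_job gives the robot as it stands. The module is installed in compiled form; this text tells all that it offers.
- The arm moves only by the shell command python3 -m pendant 'ROWS' [OPENING] [FORCE]. ROWS is text: rows parted by semicolons, each of 6 numbers parted by spaces: the shift along the tool's x, y, z in units of 0.25 m (1.0 is 0.25 m), then the turn, a rotation vector about the tool's x, y, z in units of 1.5 rad (1.0 is 1.5 rad). A call has 1 to 8 rows; each row is the pose to reach, as a shift and turn from the pose commanded when the call began, along the tool's axes at that moment; what a row does not reach only later rows make up. A row lasts 1/10 s, in which the tool goes at most 50 mm and 8.59 degrees, less where a joint would pass 70% of its speed; a pose out of reach is approached as far as the arm can. A call with a number of a shift or a turn outside -1 to 1 is refused whole. A call with a gripper value outside its range is refused whole. OPENING is the gripper command: -1 is shut, 1 is fully open, values between are in proportion, set as the call begins (- or left out, the last holds). The fingers move at their own pace and stop on an object; FORCE is the grip in N (left out, the last holds). Time passes only in rows, so rows that repeat a pose let the fingers close. It gives the time, the measured TCP pose, the force and the opening at its end, in the units of the state.
- r.read_state(): the state, without advancing time (a new reading comes with each control period).
- vision.camera(name): name is "scene" or "side" or "wrist"; returns (picture, depth): 400x640x3 uint8, blue, green, red; 400x640 float32, m along the optical axis (not along the pixel's ray), 0 where there is no reading.
- vision.get_calibration(name): a dict with "camera_matrix" (3x3 intrinsics, pixels), "rvec" (rotation vector, rad) and "tvec" (3), from world to camera coordinates, as OpenCV has them. Camera axes: x right, y down, z forward; pixel columns grow to the right and rows downward; lengths in m; the calibration is good to about 2 mm. A picture is of the moment at which its call begins: read the wrist's pose just before it. get_calibration takes no time and is no camera call; for the wrist camera it gives the pose at the moment of the call.
- close_job(): hands the job in, once; it reports no verdict.
The state is a dict: "time": time; "joint_positions": joint angles; "joint_vel": joint speeds; "joint_torque": joint torques, N m; "ee_pos": TCP position; "eef_rot": TCP orientation; "ft_force": force on the tool from outside, world axes, zero at the start; "torque": the same for the moment, N m; "width": finger opening in m.
Only numpy, scipy, OpenCV 4.12 (cv2) and the standard library are available. Lean on these libraries where they do the work, as an engineer would, in place of code of your own. Each camera call takes 0.05 s, during which the arm holds its last target. There are 200 camera calls.

## Task

Take the two frosted shield panes out of the slotted stand and lean the larger one on the rack with the taller bar and the smaller one on the rack with the lower bar: foot on the rubber, centred on the bar and square to it, hinge clips at the top and on the outer face (away from the bar), leaning back at about 20 degrees from upright. Set them down gently, without letting one fall over, and let go so that they stay put without sliding. Leave the glass slab in the stand and the other things on the bench alone.

Things in the scene. Friction and masses are not known exactly. Their poses are not given: they have to be found in the camera images.
- large_pane: Larger frosted acrylic pane, loose, 120 (y) x 150 (z, up) x 8 mm (x), about 175 g. Origin: middle of its lower edge. At each end of the upper edge a black hinge clip, 16 mm wide, 22 high, stands 10 mm out of the +x face (the front); 82 mm bare between them. Starts upright in a slot of the stand, clips up, facing either way.
- small_pane: Smaller frosted acrylic pane, loose, 90 (y) x 120 (z, up) x 8 mm (x), about 105 g. Origin: middle of its lower edge. At each end of the upper edge a black hinge clip, 16 mm wide, 22 high, stands 10 mm out of the +x face (the front); 52 mm bare between them. Starts upright in a slot of the stand, clips up, facing either way.
- tall_rack: The taller rack, fixed, for the larger pane: base 150 (y) x 120 mm (x), origin at its underside's centre, z up; flat rubber top at z = 12 mm, no stop. Steel bar along y, 12 mm thick, 150 mm long, centre line at x = -38, z = 100 mm, a thin post at each end. +x is the open front, away from the robot. The pane's top leans to -x on the bar; at 20 degrees its lower back edge stands at x = 0 mm.
- low_rack: The lower rack, fixed, for the smaller pane: base 120 (y) x 120 mm (x), origin at its underside's centre, z up; flat rubber top at z = 12 mm, no stop. Steel bar along y, 12 mm thick, 120 mm long, centre line at x = -30, z = 72 mm, a thin post at each end. +x is the open front, away from the robot. The pane's top leans to -x on the bar; at 20 degrees its lower back edge stands at x = -2 mm.
- stand: Grey plastic stand, fixed, 140 (x) x 130 mm (y), any yaw. Three slots along y at x = -56, 0, +56 mm, 12 mm wide between 5 mm walls; slot floor at z = 10, wall tops at z = 48 mm. Origin: centre of the underside. The slots hold the two panes and the glass slab in any order.
- glass_slab: Green-tinted glass slab without clips, loose, 75 mm wide (y), 100 mm high (z), 8 mm thick (x), upright in a slot of the stand; leave it there. Origin: middle of its lower edge face.
- rinse_bottle: White capped bottle, loose, 60 mm across, 200 mm high (taller than all else on the bench); leave it standing where it is. Origin: centre of its underside, z up
- dental_model: Cream stone model of a dental arch, loose, 50 x 55 mm, 35 mm high; leave it standing where it is. Origin: centre of its underside, z up
- bur_block: Round aluminium block holding small burs, loose, 60 mm across, 74 mm high; leave it standing where it is. Origin: centre of its underside, z up

How it is judged:
At the end, for the whole second after the job is handed in: Each pane rests on its own rack (larger on the taller bar, smaller on the lower): leaning back onto the bar 14 to 26 degrees from upright, clips up and on the outer face, lower edge on the rubber, within 22 mm of the rack's middle along the bar and within 9 degrees of square, at rest and released (angle between large_pane's own z axis and vertical between 0.244 and 0.454 rad and angle between each of large_pane, small_pane's own x axis and vertical below 1.5 rad and angle between the y axis of large_pane and the y axis of tall_rack, either way round below 0.16 rad and x of large_pane in the frame of tall_rack between -0.012 and 0.02 m and y of large_pane in the frame of tall_rack between -0.022 and 0.022 m and z of large_pane in the frame of tall_rack between 0.009 and 0.018 m and contact force between large_pane and tall_rack above 0.1 N and linear speed of each of large_pane, small_pane below 0.02 m/s and angular speed of each of large_pane, small_pane below 0.1 rad/s and contact force between each of large_pane, small_pane and the fingers below 0.05 N and angle between small_pane's own z axis and vertical between 0.244 and 0.454 rad and angle between the y axis of small_pane and the y axis of low_rack, either way round below 0.16 rad and x of small_pane in the frame of low_rack between -0.014 and 0.018 m and y of small_pane in the frame of low_rack between -0.022 and 0.022 m and z of small_pane in the frame of low_rack between 0.009 and 0.018 m and contact force between small_pane and low_rack above 0.1 N); the robot touches nothing.
It fails at once if a pane falls over (more than 70 degrees from upright) (angle between any of large_pane, small_pane's own z axis and vertical above 1.22 rad).
It fails at once if a pane is knocked hard against a rack (over 40 N) (contact force between any of large_pane, small_pane and tall_rack above 40 N or contact force between any of large_pane, small_pane and low_rack above 40 N).
It fails at once if the glass slab is moved more than 20 mm (distance of glass_slab from where it was at the start of the episode above 0.02 m).
It fails at once if a bystander on the bench is moved more than 20 mm or tipped (distance of any of rinse_bottle, dental_model, bur_block from where it was at the start of the episode above 0.02 m or angle between any of rinse_bottle, dental_model, bur_block's own z axis and vertical above 0.4 rad).
It also fails if it takes over 72 s, if anything falls off the work surface, if the arm or the gripper's body presses on something with over 40 N, if the wrist force passes 120 N, or if a joint passes its speed limit or range.

## Working session

There is one attempt and no reset: what is moved stays moved. The work goes in short steps, Python scripts to look and compute and a shell command to move; the robot and the scene stay as the last step left them, time stands still between calls to the robot, and variables do not carry over. Pictures are saved under pics/ and viewed, about 8 in all and at most 12, crops included, and the job is handed in when it is done.

```bash
mkdir -p pics
python3 - <<'E'
from bench import r,vision
import cv2,numpy as np
s=r.read_state()
for k in s: print(k,np.round(s[k],3))
for n in ("scene","side"):
    p,d=vision.camera(n); cv2.imwrite(f"pics/{n}0.png",p); np.save(f"pics/{n}0.npy",d)
    c=vision.get_calibration(n); R=cv2.Rodrigues(np.array(c["rvec"],float))[0]
    print(n,np.round(c["camera_matrix"],1).tolist(),"cam at",np.round(-R.T@np.array(c["tvec"]).ravel(),3),"fwd",np.round(R[2],3),(d>0).mean())
E
```

```text
time 0.0
joint_positions [ 1.082  0.333 -0.065  1.461  0.022  1.35  -0.089]
joint_vel [ 0.001 -0.001 -0.    -0.001 -0.001 -0.001  0.   ]
joint_torque [ 0.0000e+00 -6.2326e+01  2.5000e-02 -3.8989e+01 -6.1000e-02  4.0000e-02
  0.0000e+00]
ee_pos [ 0.28  -0.558  0.222]
eef_rot [-0.688 -0.164  0.688 -0.163]
ft_force [0.008 0.296 0.597]
torque [-0.029  0.045 -0.018]
width 0.087
scene [[443.4, 0.0, 327.7], [0.0, 443.4, 205.2], [0.0, 0.0, 1.0]] cam at [ 1.45  -0.545  0.791] fwd [-0.691  0.424 -0.586] 0.99590234375
side [[455.4, 0.0, 314.0], [0.0, 455.4, 200.9], [0.0, 0.0, 1.0]] cam at [ 0.455 -0.649  0.8  ] fwd [ 0.094  0.657 -0.748] 0.99595703125
```

View pics/scene0.png

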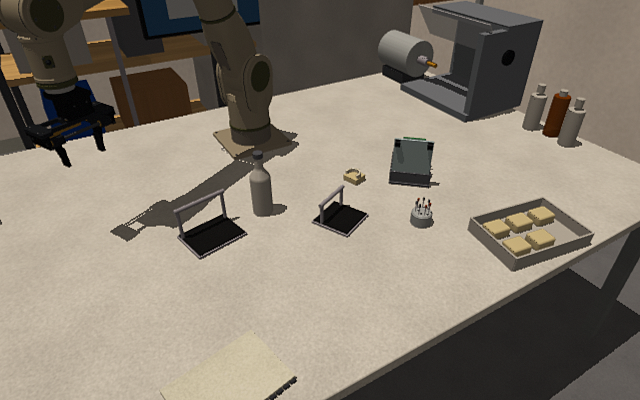

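View pics/side0.png

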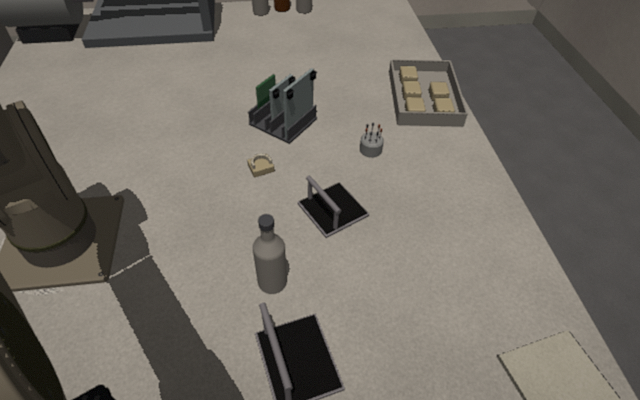

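The stand is at side (283,105): slab in the nearest-robot slot, small pane in the middle, large pane in the outer slot. The tall rack is at side (300,360), the low rack at (333,208), the bottle at (270,260). Next I deproject depth to measure them.

```bash
cat > h.py <<'E'
import cv2,numpy as np
from bench import r,vision
def pts(name,d,c=None):
    c=c or vision.get_calibration(name); K=np.array(c["camera_matrix"]); R=cv2.Rodrigues(np.array(c["rvec"],float))[0]; t=np.array(c["tvec"]).ravel()
    v,u=np.mgrid[:d.shape[0],:d.shape[1]]
    X=np.stack([(u-K[0,2])/K[0,0]*d,(v-K[1,2])/K[1,1]*d,d],-1)
    return (X-t)@R
def proj(name,P,c=None):
    c=c or vision.get_calibration(name)
    return cv2.projectPoints(np.float64(P).reshape(-1,1,3),np.float64(c["rvec"]),np.float64(c["tvec"]),np.float64(c["camera_matrix"]),None)[0][:,0]
E
python3 - <<'E'
from h import *
for n in ("scene","side"):
    im=cv2.imread(f"pics/{n}0.png"); P=pts(n,np.load(f"pics/{n}0.npy"))
    dark=(im.max(2)<40)&(abs(P[...,2]-.012)<.006)&(P[...,0]>.3)
    k,l,st,_=cv2.connectedComponentsWithStats(dark.astype(np.uint8))
    for i in range(1,k):
        if st[i,4]>150:
            q=P[l==i]; rc=cv2.minAreaRect(q[:,:2].astype(np.float32)*1000); print(n,"rubber",st[i,:4],np.round(rc[0],1),np.round(rc[1],1),round(rc[2],1),"z",q[:,2].mean().round(4))
    # objects above table
    m=(P[...,2]>.022)&(P[...,2]<.25)&(P[...,0]>.28)&(P[...,0]<.9)&(abs(P[...,1])<.6)
    k,l,st,_=cv2.connectedComponentsWithStats(m.astype(np.uint8))
    for i in range(1,k):
        if st[i,4]>60:
            q=P[l==i]; rc=cv2.minAreaRect(q[:,:2].astype(np.float32)*1000); print(n,"obj",st[i],np.round(rc[0],1),np.round(rc[1],1),round(rc[2],1),"zmax",np.percentile(q[:,2],98).round(4))
    # bars
    crop={"scene":(125,195,380,445),"side":(55,150,235,330)}[n]
    a,b,c_,d_=crop; cv2.imwrite(f"pics/st_{n}.png",cv2.resize(im[a:b,c_:d_],None,fx=6,fy=6,interpolation=cv2.INTER_CUBIC))
E
```

```text
scene rubber [322 202  44  32] [597.6  19.3] [112.3 113.3] 24.8 z 0.0126
scene rubber [183 214  62  42] [ 480.  -323.1] [117.6 145.9] 12.4 z 0.0126
scene obj [ 389  137   45   46 1671] [513.7 347.2] [130.2 143.5] 48.0 zmax 0.1605
scene obj [ 249  150   24   63 1004] [ 452.8 -160.7] [58.2 50.6] 43.6 zmax 0.2005
scene obj [344 168  18  13 122] [441.7 171.1] [51.7 47.3] 20.8 zmax 0.0371
scene obj [318 185  26  36 222] [572.    4.7] [ 14.4 122.4] 26.1 zmax 0.08
scene obj [172 189  54  47 409] [ 446.  -333.5] [ 18.8 149.1] 10.5 zmax 0.1084
scene obj [ 469  197   84   44 1282] [873.2 426.5] [270.6  82.4] 83.6 zmax 0.0469
scene obj [410 198  22  26 346] [729.6 206.4] [58.5 54. ] 16.1 zmax 0.075
side rubber [324 184  42  44] [609.1  28. ] [ 77.4 109. ] 25.4 z 0.0133
side rubber [301 194  34  39] [566.2   7.8] [ 49.6 111.9] 25.4 z 0.0133
side rubber [274 316  67  84] [ 488.8 -319.6] [ 86.  141.3] 12.2 z 0.0127
side rubber [258 331  27  69] [ 429.9 -326.1] [ 16.6 129.5] 12.5 z 0.0129
side obj [ 389   59   41   61 1212] [858.7 430.1] [280.1  83.2] 89.7 zmax 0.048
side obj [ 248   68   69   71 2955] [505.7 351.8] [131.5 141.7] 48.6 zmax 0.1617
side obj [360 124  23  28 431] [721.6 210.6] [54.9 57. ] 81.4 zmax 0.076
side obj [247 153  26  20 314] [436.4 174.3] [55.3 48.6] 12.8 zmax 0.0383
side obj [306 175  35  51 388] [565.7   8.7] [ 12.5 121.3] 25.8 zmax 0.0811
side obj [ 252  213   35   77 1869] [ 443.  -160.5] [59.3 47.1] 8.5 zmax 0.2016
side obj [259 302  33  98 774] [ 439.2 -329.6] [ 12. 151.] 12.3 zmax 0.1084
```

Run:
```python
import cv2
cv2.imwrite("pics/st2.png",cv2.resize(cv2.imread("pics/st_side.png"),(570,570))*2)
```

```text
(no output)
```

View pics/st2.png

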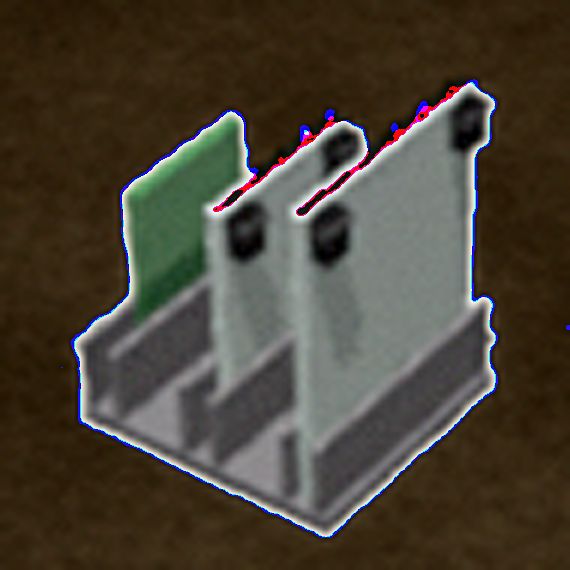

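Run:
```python
from h import *
for n in ("scene","side"):
    im=cv2.imread(f"pics/{n}0.png"); P=pts(n,np.load(f"pics/{n}0.npy")).reshape(-1,3); C=im.reshape(-1,3).astype(int)
    m=(np.hypot(P[:,0]-.51,P[:,1]-.35)<.12)&(P[:,2]>.055); P=P[m];C=C[m]
    clip=C.max(1)<45
    # yaw by sharpest histogram of projections
    best=max(np.arange(-70,-15,.5),key=lambda a:(np.histogram(P[:,:2]@[np.cos(np.radians(a)),np.sin(np.radians(a))],bins=np.arange(-1,1,.002))[0]**2).sum())
    a=np.radians(best); nn=np.array([np.cos(a),np.sin(a)]); t=np.array([-nn[1],nn[0]])
    s=P[:,:2]@nn; y=P[:,:2]@t
    print(n,best); h,e=np.histogram(s,bins=np.arange(s.min()-.004,s.max()+.004,.004)); print([(round(float(x)*1000),int(c)) for x,c in zip(e,h)])
    for i in range(len(h)):
        if h[i]>60:
            g=(s>e[i]-.002)&(s<e[i+1]+.002); print(" s",np.median(s[g])*1000,"y",np.percentile(y[g],[1,99])*1000,"ztop",np.percentile(P[g,2],98))
    k=clip; print(" clip s",np.round(np.sort(s[k])[::8]*1000))
# racks: union of side rubber
im=cv2.imread("pics/side0.png");P=pts("side",np.load("pics/side0.npy"))
dark=(im.max(2)<40)&(abs(P[...,2]-.012)<.006)&(P[...,0]>.3)
for c in ((.6,.02),(.48,-.32)):
    q=P[dark&(np.hypot(P[...,0]-c[0],P[...,1]-c[1])<.11)]; print(cv2.minAreaRect(q[:,:2].astype(np.float32)*1000))
```

```text
scene -41.5
[(84, 0), (88, 5), (92, 16), (96, 18), (100, 2), (104, 0), (108, 0), (112, 0), (116, 0), (120, 0), (124, 0), (128, 0), (132, 0), (136, 0), (140, 0), (144, 0), (148, 0), (152, 0), (156, 0), (160, 0), (164, 0), (168, 0), (172, 0), (176, 0), (180, 0), (184, 0), (188, 0), (192, 0), (196, 1), (200, 49), (204, 409), (208, 559), (212, 125), (216, 36), (220, 20), (224, 3)]
 s 207.82664628965733 y [540.70274707 658.81822951] ztop 0.16098689497350432
 s 209.23566777104674 y [541.27733413 658.04697558] ztop 0.16129648109743222
 s 211.74117528572788 y [543.12354217 657.72457807] ztop 0.16144293937689175
 clip s [206. 213. 215. 216. 217. 218. 219. 220. 221. 222.]
side -42.5
[(68, 0), (72, 38), (76, 152), (80, 164), (84, 0), (88, 0), (92, 0), (96, 0), (100, 0), (104, 0), (108, 0), (112, 0), (116, 0), (120, 0), (124, 3), (128, 41), (132, 162), (136, 200), (140, 28), (144, 47), (148, 7), (152, 0), (156, 0), (160, 0), (164, 0), (168, 0), (172, 0), (176, 0), (180, 0), (184, 59), (188, 410), (192, 580), (196, 32), (200, 64), (204, 10)]
 s 80.07263182525165 y [567.35448713 642.7290628 ] ztop 0.11362461152553689
 s 80.723010329701 y [567.4903129  640.98108606] ztop 0.1135910937577196
 s 136.25913120581347 y [555.8078571  640.57666327] ztop 0.1335561835294149
 s 136.93791165935932 y [556.20473298 640.64699598] ztop 0.13313857164676943
 s 192.48337503732137 y [541.94413334 660.77500163] ztop 0.16288413339879082
 s 192.81350514956418 y [542.56541174 660.74698707] ztop 0.16233280155174534
 s 202.26877657513342 y [544.97595501 660.66208409] ztop 0.16197217113449414
 clip s [ 78.  81.  81.  82.  84. 140. 141. 143. 144. 145. 146. 147. 147. 148.
 149. 193. 196. 198. 199. 200. 201. 201. 202. 202. 203. 203. 204. 204.
 206.]
((593.64501953125, 20.943077087402344), (110.77276611328125, 111.75106048583984), 25.701560974121094)
((476.9981994628906, -322.0832824707031), (110.11122131347656, 141.48858642578125), 12.144009590148926)
```

```bash
cat >> h.py <<'E'
from scipy.spatial.transform import Rotation as Rot
def cur():
    s=r.read_state(); return np.array(s["ee_pos"]),Rot.from_quat(s["eef_rot"])
def toolR(yaw,tilt=0):
    # jaw axis y -> horizontal heading yaw (deg, clip side), tool x down, tilted so that tool top leans to -heading
    return Rot.from_euler("z",yaw,degrees=True)*Rot.from_euler("y",-tilt,degrees=True)*Rot.from_matrix(np.array([[0,1,0],[0,0,-1],[-1,0,0]],float))
def rel(p,R,frm=None):
    p0,R0=frm or cur(); d=R0.inv().apply(np.array(p)-p0)/.25; w=(R0.inv()*R).as_rotvec()/1.5
    print("shift",np.round(d,3),"turn",np.round(w,3),"rows",np.round(max(np.linalg.norm(d)*5,np.linalg.norm(w)*1.5/.15),1))
E
python3 - <<'E'
from h import *
R=toolR(0); print(R.as_matrix())
p,R0=cur(); print(R0.as_matrix().round(2),"yaw y",np.degrees(np.arctan2(*R0.as_matrix()[[1,0],1])),"az",np.degrees(np.arctan2(p[1],p[0])))
for yaw in (-42,138): rel((.547,.315,.33),toolR(yaw))
rel((.28,-.558,.33),R0)
E
```

```text
[[ 0.  1.  0.]
 [ 0.  0. -1.]
 [-1.  0.  0.]]
[[-0.    0.45 -0.89]
 [ 0.   -0.89 -0.45]
 [-1.   -0.    0.  ]] yaw y -63.310173438355996 az -63.31104835311789
shift [-0.429 -2.642 -2.521] turn [-0.248 -0.     0.001] rows 18.4
shift [-0.429 -2.642 -2.521] turn [1.846e+00 1.000e-03 0.000e+00] rows 18.5
shift [-0.433 -0.002  0.002] turn [0. 0. 0.] rows 2.2
```

```bash
P='-0.43 -0.9 -0.85 0 0 0'; python3 -m pendant '-0.2 -0.05 -0.05 0 0 0; -0.43 -0.9 -0.85 0 0 0; -0.43 -0.9 -0.85 0 0 0; -0.43 -0.9 -0.85 0 0 0; -0.43 -0.9 -0.85 0 0 0; -0.43 -0.9 -0.85 0 0 0; -0.43 -0.9 -0.85 0 0 0; -0.43 -0.9 -0.85 0 0 0' 0.2
python3 -m pendant '0 -0.9 -0.85 0 0 0; 0 -0.9 -0.85 0 0 0; 0 -0.9 -0.85 0 0 0; 0 -0.9 -0.85 0 0 0; 0 -0.9 -0.85 0 0 0; 0 -0.9 -0.85 0 0 0; 0 -0.9 -0.85 0 0 0'
python3 -c "
from h import *
rel((.547,.315,.33),toolR(-42))"
```

```text
time: 0.9
ee_pos: [0.3724, -0.256, 0.3319]
eef_rot: [0.688, 0.166, -0.686, 0.167]
ft_force: [-0.4, -0.8, 0.2]
width: 0.0524
time: 1.6
ee_pos: [0.4586, 0.0403, 0.33]
eef_rot: [0.688, 0.166, -0.687, 0.165]
ft_force: [-0.2, 0.2, -0.6]
width: 0.0519
shift [ 0.002 -0.817 -0.816] turn [-0.243 -0.001  0.001] rows 5.8
```

```bash
python3 -m pendant '0 -0.817 -0.816 -0.243 0 0; 0 -0.817 -0.816 -0.243 0 0; 0 -0.817 -0.816 -0.243 0 0; 0 -0.817 -0.816 -0.243 0 0; 0 -0.817 -0.816 -0.243 0 0; 0 -0.817 -0.816 -0.243 0 0; 0 -0.817 -0.816 -0.243 0 0; 0 -0.817 -0.816 -0.243 0 0'
python3 - <<'E'
from h import *
c=vision.get_calibration("wrist"); im,d=vision.camera("wrist"); cv2.imwrite("pics/w1.png",im)
np.save("pics/w1.npy",d); P=pts("wrist",d,c).reshape(-1,3); 
m=(np.hypot(P[:,0]-.51,P[:,1]-.35)<.13)&(P[:,2]>.055)&(P[:,2]<.18); P=P[m]
for nm,z,h in (("L",.16,.006),("S",.13,.006),("slab",.11,.006)):
    q=P[abs(P[:,2]-z)<h]
    if len(q)>10:
        print(nm,len(q),[np.round(v,1) for v in cv2.minAreaRect(q[:,:2].astype(np.float32)*1000)],np.round(np.percentile(q[:,2],[5,50,95]),4))
print(proj("wrist",[(.547,.315,.16),(.504,.351,.13)],c))
E
```

```text
time: 2.4
ee_pos: [0.5488, 0.3089, 0.3289]
eef_rot: [-0.646, -0.286, 0.648, -0.286]
ft_force: [-0.2, -0.3, -0.3]
width: 0.0519
L 1072 [array([553.3, 310.2]), array([119.6,  19. ]), np.float64(48.3)] [0.1576 0.1598 0.1611]
S 772 [array([511.7, 347.3]), array([89.4, 19.6]), np.float64(48.0)] [0.1263 0.1296 0.1312]
slab 538 [array([515.1, 360.4]), array([ 96. , 118.9]), np.float64(48.1)] [0.1049 0.1099 0.1134]
[[318.50803651 176.89499543]
 [272.64959746 173.10436556]]
```

View pics/w1.png

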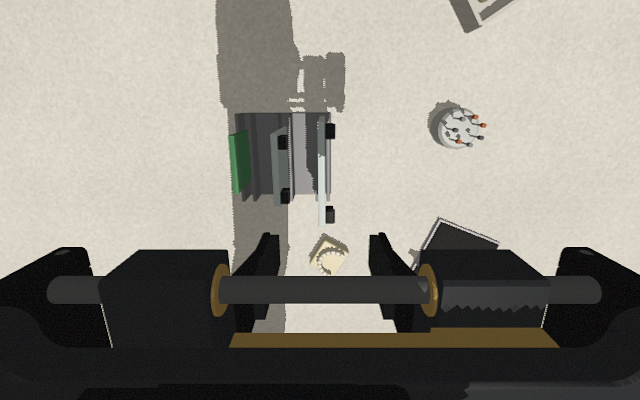

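Wrist view: slab at (238,160), small pane at (279,165), large pane at (323,170), clips on the right side; the measured panes are 55.8 mm apart as expected. I'll grasp the large one.

```bash
python3 -c "
from h import *
rel((.5496,.3135,.20),toolR(-41.8))
rel((.5496,.3135,.125),toolR(-41.8))"
```

```text
shift [ 0.518 -0.015 -0.019] turn [-0.008  0.001 -0.   ] rows 2.6
shift [ 0.818 -0.015 -0.019] turn [-0.008  0.001 -0.   ] rows 4.1
```

```bash
python3 -m pendant '0.15 -0.015 -0.019 -0.008 0 0; 0.3 -0.015 -0.019 -0.008 0 0; 0.45 -0.015 -0.019 -0.008 0 0; 0.5 -0.015 -0.019 -0.008 0 0; 0.5 -0.015 -0.019 -0.008 0 0; 0.5 -0.015 -0.019 -0.008 0 0' -0.3 20
python3 -c "
from h import *
rel((.5496,.3135,.125),toolR(-41.8))"
```

```text
time: 3.05
ee_pos: [0.5502, 0.3143, 0.2071]
eef_rot: [0.646, 0.289, -0.645, 0.289]
ft_force: [-0.3, 0.1, 0.3]
width: 0.0308
shift [0.328 0.    0.005] turn [-0.    -0.001 -0.001] rows 1.6
```

```bash
python3 -m pendant '0.1 0 0 0 0 0; 0.2 0 0 0 0 0; 0.3 0 0 0 0 0; 0.328 0 0.004 0 0 0; 0.328 0 0.004 0 0 0; 0.328 0 0.004 0 0 0'
python3 -m pendant '0 0 0 0 0 0; 0 0 0 0 0 0; 0 0 0 0 0 0; 0 0 0 0 0 0' -1 25
python3 -m pendant '-0.05 0 0 0 0 0; -0.15 0 0 0 0 0; -0.3 0 0 0 0 0; -0.45 0 0 0 0 0; -0.6 0 0 0 0 0; -0.8 0 0 0 0 0; -1 0 0 0 0 0; -1 0 0 0 0 0'
```

```text
time: 3.65
ee_pos: [0.5495, 0.3145, 0.1252]
eef_rot: [0.646, 0.289, -0.644, 0.289]
ft_force: [-0.0, -0.1, 0.4]
width: 0.0308
time: 4.05
ee_pos: [0.5488, 0.314, 0.1234]
eef_rot: [0.645, 0.289, -0.645, 0.289]
ft_force: [-0.2, -0.4, 0.8]
width: 0.0081
time: 4.85
ee_pos: [0.549, 0.3156, 0.3812]
eef_rot: [0.649, 0.29, -0.642, 0.288]
ft_force: [0.9, -0.1, -1.6]
width: 0.0076
```

```bash
python3 -c "
from h import *
rel((.515,-.005,.375),toolR(-15))
rel((.48,-.323,.375),toolR(12.3),(np.array((.515,-.005,.375)),toolR(-15)))"
```

```text
shift [0.016 0.752 1.048] turn [-0.311 -0.006 -0.003] rows 6.4
shift [0.    0.194 1.265] turn [-0.318  0.     0.   ] rows 6.4
```

```bash
python3 -m pendant '0 0.04 0.06 -0.02 0 0; 0 0.12 0.17 -0.05 0 0; 0 0.22 0.31 -0.1 0 0; 0 0.33 0.46 -0.15 0 0; 0 0.44 0.61 -0.2 0 0; 0 0.55 0.76 -0.25 0 0; 0.016 0.65 0.9 -0.29 0 0; 0.016 0.72 1 -0.31 0 0'
python3 -c "
from h import *
rel((.48,-.323,.375),toolR(12.3))"
```

```text
time: 5.65
ee_pos: [0.5156, 0.0043, 0.369]
eef_rot: [-0.561, -0.43, 0.562, -0.43]
ft_force: [0.3, -0.1, -2.2]
width: 0.0082
shift [-0.022  0.204  1.301] turn [-0.319  0.001  0.   ] rows 6.6
```

```bash
python3 -m pendant '-0.02 0.02 0.12 -0.04 0 0; -0.02 0.05 0.27 -0.09 0 0; -0.02 0.07 0.42 -0.14 0 0; -0.02 0.1 0.57 -0.19 0 0; -0.02 0.12 0.72 -0.24 0 0; -0.02 0.14 0.87 -0.29 0 0; -0.02 0.16 1 -0.319 0 0; -0.02 0.16 1 -0.319 0 0'
python3 -c "
from h import *
rel((.48,-.323,.375),toolR(12.3))"
```

```text
time: 6.45
ee_pos: [0.4882, -0.2495, 0.3734]
eef_rot: [0.445, 0.55, -0.446, 0.549]
ft_force: [-1.2, -0.4, -1.9]
width: 0.0079
shift [-0.006 -0.093  0.281] turn [-0.004  0.     0.001] rows 1.5
```

```bash
python3 -m pendant '0 -0.05 0.14 0 0 0; 0 -0.093 0.26 0 0 0; 0 -0.093 0.26 0 0 0; 0 -0.093 0.26 0 0 0; 0 -0.093 0.26 0 0 0'
cat > rack.py <<'E'
from h import *
import sys
tag,cx,cy=sys.argv[1],float(sys.argv[2]),float(sys.argv[3])
p,R0=cur(); c=vision.get_calibration("wrist"); im,d=vision.camera("wrist"); cv2.imwrite(f"pics/{tag}.png",im); np.save(f"pics/{tag}.npy",d)
P=pts("wrist",d,c); m=(np.hypot(P[...,0]-cx,P[...,1]-cy)<.13)
q=P[m&(P[...,2]>.006)&(P[...,2]<.018)]; print("base",len(q),[np.round(v,1) for v in cv2.minAreaRect(q[:,:2].astype(np.float32)*1000)],"z",np.median(q[:,2]).round(4))
hs={"t":.1,"l":.072}[tag[0]]
q=P[m&(abs(P[...,2]-hs-.003)<.005)]; print("bar",len(q),[np.round(v,1) for v in cv2.minAreaRect(q[:,:2].astype(np.float32)*1000)],"z",np.percentile(q[:,2],95).round(4))
u=R0.inv().apply((P-p).reshape(-1,3)); g=(abs(u[:,1])<.02)&(abs(u[:,2])<.075)&(u[:,0]>-.03)&(u[:,0]<.2); g=u[g]
print("pane in tool: z",np.percentile(g[:,2],[1,99]).round(4),"x",np.percentile(g[:,0],[1,99]).round(4)); print("tcp",p.round(4),"axes",R0.as_matrix().round(3).tolist())
E
python3 rack.py t1 .48 -.323
```

```text
time: 6.95
ee_pos: [0.4816, -0.3112, 0.3744]
eef_rot: [0.443, 0.551, -0.443, 0.551]
ft_force: [0.9, 0.0, -0.7]
width: 0.0077
base 3022 [array([ 477.7, -324.7]), array([120.2, 148.3]), np.float64(12.4)] z 0.012
bar 839 [array([ 440.6, -333.3]), array([ 11.8, 150.5]), np.float64(12.2)] z 0.107
pane in tool: z [-0.0601  0.0415] x [-0.0297  0.0995]
tcp [ 0.4816 -0.3112  0.3744] axes [[0.0, 0.977, 0.215], [0.0, 0.215, -0.977], [-1.0, 0.0, -0.0]]
```

View pics/t1.png

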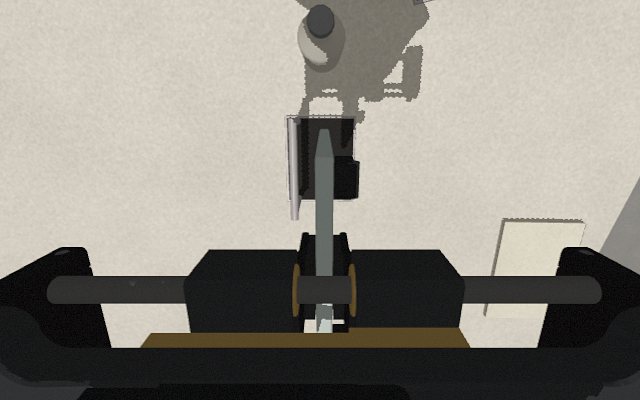

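```bash
cat > place.py <<'E'
from h import *
def tcp(o,yaw,L,bx,up=0,tilt=20,yoff=0):
    t=np.radians(tilt); u=np.array([-np.sin(t),0,np.cos(t)]); v=np.array([np.cos(t),0,np.sin(t)])
    q=np.array([bx,yoff,.012+up])+.004*v+L*u
    return np.r_[o,0]+Rot.from_euler("z",yaw,degrees=True).apply(q)
E
python3 - <<'E'
from place import *
c=vision.get_calibration("wrist"); P=pts("wrist",np.load("pics/t1.npy"),c); p,R0=cur(); u=R0.inv().apply((P-p).reshape(-1,3)); g=u[(abs(u[:,1])<.006)&(abs(u[:,2])<.075)&(u[:,0]>-.05)&(u[:,0]<.2)]
for a in np.arange(-.05,.13,.01):
    k=g[(g[:,0]>a)&(g[:,0]<=a+.01)]
    if len(k): print(round(a,3),len(k),np.round([k[:,2].min(),k[:,2].max(),np.median(k[:,1])],4))
T=tcp((.4777,-.3248),12.3,.115,.002,.06); print(T); rel(T,toolR(12.3,20))
E
```

```text
-0.05 210 [-0.0096  0.0109  0.0038]
-0.04 2938 [-0.0602  0.0288 -0.0002]
-0.03 150 [-0.0602  0.0415  0.0025]
-0.02 108 [-0.0602  0.0416  0.0025]
-0.01 61 [-0.0602 -0.0083  0.0009]
0.0 36 [-0.0601 -0.059  -0.0001]
0.01 26 [-0.0601 -0.0594 -0.0004]
0.02 18 [-0.0601 -0.0589 -0.0004]
0.03 22 [-0.0601 -0.0597 -0.0004]
0.04 22 [-0.0601 -0.0595 -0.0004]
0.05 12 [-0.06   -0.0592 -0.0004]
0.06 10 [-0.0601 -0.0598 -0.0004]
0.07 14 [-0.0601 -0.0597 -0.0004]
0.08 11 [-0.06   -0.0597 -0.0008]
0.09 11 [-0.06   -0.0596  0.0008]
0.1 3 [-0.06   -0.0599 -0.0017]
0.11 9 [-0.06  -0.059  0.   ]
[ 0.44489712 -0.33195219  0.18143273]
shift [ 0.772 -0.162  0.049] turn [ 0.001 -0.     0.232] rows 4.0
```

```bash
python3 -m pendant '0.1 -0.02 0.006 0 0 0.04; 0.2 -0.05 0.015 0 0 0.1; 0.3 -0.08 0.025 0 0 0.16; 0.4 -0.12 0.04 0 0 0.21; 0.55 -0.162 0.049 0 0 0.232; 0.7 -0.162 0.049 0 0 0.232; 0.77 -0.162 0.049 0 0 0.232; 0.77 -0.162 0.049 0 0 0.232'
python3 -m pendant '0 0 0 0 0 0; 0 0 0 0 0 0'
python3 - <<'E'
from place import *
for up in (.06,.01,.0): rel(tcp((.4777,-.3248),12.3,.115,.002,up),toolR(12.3,20))
im,d=vision.camera("side"); cv2.imwrite("pics/side1.png",cv2.resize(im[200:400,190:410],None,fx=2.5,fy=2.5))
E
```

```text
time: 7.8
ee_pos: [0.4432, -0.3313, 0.1792]
eef_rot: [0.532, 0.468, -0.341, 0.618]
ft_force: [-0.2, 0.6, -1.1]
width: 0.0075
time: 8.0
ee_pos: [0.4453, -0.3335, 0.1833]
eef_rot: [0.532, 0.465, -0.341, 0.62]
ft_force: [-0.0, -0.5, -1.8]
width: 0.008
shift [ 0.007 -0.003 -0.006] turn [ 0.001  0.001 -0.   ] rows 0.0
shift [ 0.195 -0.071 -0.007] turn [ 0.001  0.001 -0.   ] rows 1.0
shift [ 0.233 -0.085 -0.007] turn [ 0.001  0.001 -0.   ] rows 1.2
```

View pics/side1.png

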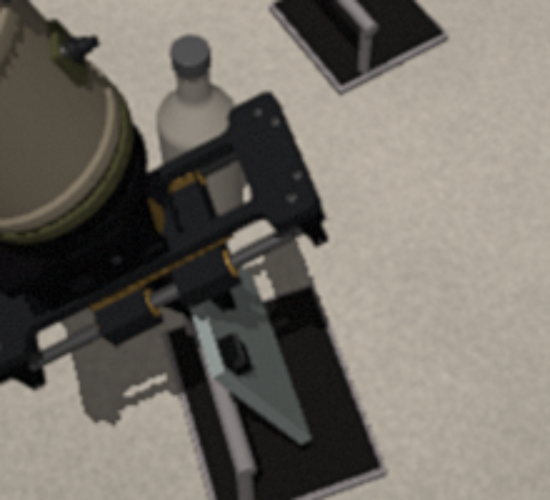

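The view shows the large pane tilted over the tall rack, ahead of the bar, with the foot near crop (305,440) and the bottle clear. I'll lower it.

```bash
python3 -m pendant '0.05 -0.018 -0.003 0 0 0; 0.1 -0.036 -0.006 0 0 0; 0.15 -0.054 -0.006 0 0 0; 0.18 -0.066 -0.006 0 0 0; 0.195 -0.071 -0.006 0 0 0; 0.195 -0.071 -0.006 0 0 0'
python3 -m pendant '0.009 -0.0034 0 0 0 0; 0.018 -0.007 0 0 0 0; 0.024 -0.009 0 0 0 0; 0.028 -0.010 0 0 0 0; 0.028 -0.01 0 0 0 0'
python3 - <<'E'
from place import *
rel(tcp((.4777,-.3248),12.3,.115,.002,0),toolR(12.3,20)); s=r.read_state(); print(s["ft_force"],s["torque"])
E
```

```text
time: 8.65
ee_pos: [0.4437, -0.3316, 0.129]
eef_rot: [0.532, 0.466, -0.341, 0.619]
ft_force: [0.4, 0.5, -1.9]
width: 0.0083
time: 9.15
ee_pos: [0.4439, -0.3319, 0.1222]
eef_rot: [0.532, 0.466, -0.341, 0.619]
ft_force: [0.4, 0.1, -1.9]
width: 0.0077
shift [0.004 0.003 0.001] turn [ 0.    -0.     0.001] rows 0.0
[ 0.44742553  0.10847692 -1.94026206] [-0.11166373  0.40546627  0.05760967]
```

```bash
for i in 1 2; do python3 -m pendant '0.002 -0.0008 0 0 0 0; 0.004 -0.0016 0 0 0 0; 0.004 -0.0016 0 0 0 0'; done
```

```text
time: 9.45
ee_pos: [0.4439, -0.3319, 0.1212]
eef_rot: [0.532, 0.466, -0.341, 0.619]
ft_force: [-0.4, 1.2, -2.0]
width: 0.0078
time: 9.75
ee_pos: [0.4441, -0.3319, 0.1202]
eef_rot: [0.532, 0.465, -0.341, 0.619]
ft_force: [2.7, -0.1, -1.5]
width: 0.0077
```

```bash
for i in 1 2; do python3 -m pendant '0.002 -0.0008 0 0 0 0; 0.004 -0.0016 0 0 0 0; 0.004 -0.0016 0 0 0 0'; done
```

```text
time: 10.05
ee_pos: [0.4443, -0.332, 0.1197]
eef_rot: [0.532, 0.465, -0.341, 0.62]
ft_force: [-0.6, 0.9, 4.6]
width: 0.008
time: 10.35
ee_pos: [0.4444, -0.3323, 0.1196]
eef_rot: [0.532, 0.465, -0.341, 0.62]
ft_force: [-6.6, 3.6, 16.8]
width: 0.0079
```

```bash
python3 -m pendant '-0.003 0.001 0 0 0 0; -0.005 0.002 0 0 0 0; -0.005 0.002 0 0 0 0'
python3 - <<'E'
from place import *
s=r.read_state(); print(s["ft_force"],s["torque"]); rel(tcp((.4777,-.3248),12.3,.1133,.002,0),toolR(12.3,20))
c=vision.get_calibration("side"); im,d=vision.camera("side"); P=pts("side",d,c)
q=Rot.from_euler("z",-12.3,degrees=True).apply(P.reshape(-1,3)-[.4777,-.3248,0])
m=(abs(q[:,1])<.058)&(q[:,0]>-.05)&(q[:,0]<.04)&(q[:,2]>.03)&(q[:,2]<.11)&(np.abs(im.reshape(-1,3).astype(int).mean(1)-115)<60); g=q[m]
a=np.polyfit(g[:,2],g[:,0],1); res=g[:,0]-np.polyval(a,g[:,2]); k=abs(res)<.006; a=np.polyfit(g[k,2],g[k,0],1)
print(len(g),k.sum(),"tilt",np.degrees(np.arctan(a[0])),"x at z=.012 front",np.polyval(a,.012))
E
```

```text
time: 10.65
ee_pos: [0.4442, -0.3321, 0.1197]
eef_rot: [0.532, 0.465, -0.341, 0.62]
ft_force: [1.3, 0.2, 4.0]
width: 0.0075
[1.3491194  0.21189127 4.01791636] [ 0.18634079 -0.38506286  0.00791785]
shift [0.001 0.005 0.   ] turn [0. 0. 0.] rows 0.0
653 607 tilt -20.66215267396343 x at z=.012 front 0.00881363651825862
```

```bash
python3 -m pendant '0 0 0 0 0 0; 0 0 0 0 0 0; 0 0 0 0 0 0; 0 0 0 0 0 0' -0.5
python3 -m pendant '-0.03 0 0 0 0 0; -0.08 0 0 0 0 0; -0.16 0 0 0 0 0; -0.28 0 0 0 0 0; -0.45 0 0 0 0 0; -0.62 0 0 0 0 0; -0.8 0 0 0 0 0; -0.8 0 0 0 0 0'
cat > chk.py <<'E'
from h import *
import sys
o=np.array([float(sys.argv[1]),float(sys.argv[2]),0]); yaw=float(sys.argv[3]); ztop=float(sys.argv[4]); w=float(sys.argv[5])
for n in ("side","scene"):
    c=vision.get_calibration(n); im,d=vision.camera(n); cv2.imwrite(f"pics/{sys.argv[6]}_{n}.png",im); P=pts(n,d,c)
    q=Rot.from_euler("z",-yaw,degrees=True).apply(P.reshape(-1,3)-o)
    g=q[(abs(q[:,1])<w+.03)&(q[:,0]>-.06)&(q[:,0]<.04)&(q[:,2]>.025)&(q[:,2]<ztop)&(im.reshape(-1,3).mean(1)>60)]
    k=np.ones(len(g),bool)
    for _ in range(6):
        A=np.c_[g[:,1:3],np.ones(len(g))]; a=np.linalg.lstsq(A[k],g[k,0],rcond=None)[0]; k=abs(g[:,0]-A@a)<.005
    print(n,len(g),k.sum(),"tilt",np.degrees(np.arctan(a[1])).round(2),"yaw err",np.degrees(np.arctan(a[0])).round(2),"front x at rubber",round(a[1]*.012+a[2],4),"y span",np.percentile(g[k,1],[1,99]).round(4))
print("TCP",cur()[0])
E
python3 chk.py .4777 -.3248 12.3 .12 .06 L
```

```text
time: 11.1
ee_pos: [0.4435, -0.3318, 0.119]
eef_rot: [0.532, 0.466, -0.342, 0.619]
ft_force: [0.6, -0.4, 0.6]
width: 0.0208
time: 11.9
ee_pos: [0.3768, -0.349, 0.3142]
eef_rot: [0.531, 0.462, -0.343, 0.622]
ft_force: [1.4, -0.7, -0.4]
width: 0.022
side 1225 1017 tilt -20.13 yaw err 0.53 front x at rubber 0.0086 y span [-0.0565  0.0615]
scene 1635 1527 tilt -20.05 yaw err 0.25 front x at rubber 0.0106 y span [-0.0601  0.0583]
TCP [ 0.37697287 -0.34693287  0.30894289]
```

Large pane stands at 20° (both cameras agree). Now the small pane.

```bash
python3 -c "
from h import *
rel((.46,-.20,.35),toolR(-5))"
```

```text
shift [-0.002  0.479 -0.503] turn [ 0.199 -0.033 -0.231] rows 3.5
```

```bash
python3 -m pendant '0 0.12 -0.1 0.05 -0.008 -0.06; 0 0.24 -0.25 0.1 -0.016 -0.12; 0 0.36 -0.38 0.15 -0.025 -0.18; 0 0.479 -0.5 0.199 -0.033 -0.231; 0 0.479 -0.5 0.199 -0.033 -0.231'
python3 -c "
from h import *
rel((.485,.05,.35),toolR(-25))
rel((.508,.3506,.30),toolR(-41.8),(np.array((.485,.05,.35)),toolR(-25)))"
```

```text
time: 12.5
ee_pos: [0.4619, -0.1967, 0.3481]
eef_rot: [-0.52, -0.48, 0.521, -0.477]
ft_force: [0.2, 0.4, -0.3]
width: 0.0219
shift [-0.005  0.009 -0.991] turn [ 0.235 -0.001  0.003] rows 5.0
shift [ 0.2   -0.425 -1.129] turn [0.195 0.    0.   ] rows 6.1
```

```bash
python3 -m pendant '0 0 -0.2 0.05 0 0; 0 0 -0.4 0.1 0 0; 0 0 -0.6 0.15 0 0; 0 0.009 -0.8 0.2 0 0; 0 0.009 -0.99 0.235 0 0; 0 0.009 -0.99 0.235 0 0' -0.3
python3 -m pendant '0 -0.07 -0.18 0.03 0 0; 0 -0.14 -0.36 0.06 0 0; 0 -0.2 -0.54 0.1 0 0; 0.05 -0.27 -0.72 0.13 0 0; 0.1 -0.35 -0.9 0.17 0 0; 0.1 -0.4 -1 0.195 0 0; 0.1 -0.42 -1 0.195 0 0'
python3 - <<'E'
from h import *
c=vision.get_calibration("wrist"); im,d=vision.camera("wrist"); P=pts("wrist",d,c).reshape(-1,3)
P=P[(np.hypot(P[:,0]-.51,P[:,1]-.35)<.1)&(abs(P[:,2]-.13)<.006)]
print(len(P),[np.round(v,1) for v in cv2.minAreaRect(P[:,:2].astype(np.float32)*1000)])
rel((.508,.3506,.18),toolR(-41.8))
E
```

```text
time: 13.1
ee_pos: [0.4828, 0.0539, 0.3485]
eef_rot: [0.595, 0.384, -0.595, 0.38]
ft_force: [-0.3, -0.5, 0.7]
width: 0.0302
time: 13.8
ee_pos: [0.4925, 0.3214, 0.3226]
eef_rot: [-0.644, -0.292, 0.646, -0.288]
ft_force: [0.1, -0.3, 0.2]
width: 0.0303
811 [array([511.6, 347.4]), array([89.1, 18.3]), np.float64(48.0)]
shift [ 0.573 -0.032 -0.133] turn [0.003 0.    0.004] rows 2.9
```

```bash
python3 -m pendant '0.1 -0.01 -0.06 0 0 0; 0.2 -0.032 -0.133 0 0 0.004; 0.35 -0.032 -0.133 0 0 0.004; 0.5 -0.032 -0.133 0 0 0.004; 0.56 -0.032 -0.133 0 0 0.004; 0.56 -0.032 -0.133 0 0 0.004; 0.56 -0.032 -0.133 0 0 0.004'
python3 -c "
from h import *
rel((.508,.3506,.095),toolR(-41.8))"
```

```text
time: 14.55
ee_pos: [0.5118, 0.3474, 0.1861]
eef_rot: [0.647, 0.287, -0.644, 0.289]
ft_force: [0.3, 0.7, 0.3]
width: 0.0302
shift [ 0.365 -0.021  0.001] turn [-0.001 -0.002 -0.002] rows 1.8
```

```bash
python3 -m pendant '0 -0.02 0 0 0 0; 0.1 -0.02 0 0 0 0; 0.2 -0.02 0 0 0 0; 0.3 -0.02 0 0 0 0; 0.36 -0.02 0 0 0 0; 0.36 -0.02 0 0 0 0; 0.36 -0.02 0 0 0 0'
python3 -c "
from h import *
rel((.508,.3506,.095),toolR(-41.8))"
```

```text
time: 15.25
ee_pos: [0.508, 0.3515, 0.0959]
eef_rot: [0.647, 0.288, -0.644, 0.289]
ft_force: [-0.6, -0.7, 0.2]
width: 0.0301
shift [0.004 0.002 0.003] turn [-0.001 -0.002 -0.002] rows 0.0
```

```bash
python3 -m pendant '0.004 0.001 0.002 0 0 0; 0.004 0.001 0.002 0 0 0; 0.004 0.001 0.002 0 0 0; 0.004 0.001 0.002 0 0 0; 0.004 0.001 0.002 0 0 0' -1 25
python3 -m pendant '-0.05 0 0 0 0 0; -0.15 0 0 0 0 0; -0.3 0 0 0 0 0; -0.45 0 0 0 0 0; -0.6 0 0 0 0 0; -0.8 0 0 0 0 0; -1 0 0 0 0 0; -1 0 0 0 0 0'
python3 -c "
from h import *
rel((.597,.02,.345),toolR(25))"
```

```text
time: 15.75
ee_pos: [0.5077, 0.3504, 0.094]
eef_rot: [0.647, 0.287, -0.645, 0.289]
ft_force: [-0.3, -1.1, 3.3]
width: 0.008
time: 16.55
ee_pos: [0.5069, 0.3526, 0.3513]
eef_rot: [0.65, 0.289, -0.642, 0.288]
ft_force: [0.3, 0.5, -1.3]
width: 0.0076
shift [0.022 1.156 0.751] turn [-0.778 -0.005 -0.007] rows 7.8
```

```bash
python3 -m pendant '0 0.05 0.04 -0.04 0 0; 0 0.17 0.11 -0.12 0 0; 0 0.31 0.2 -0.21 0 0; 0 0.46 0.3 -0.31 0 0; 0 0.61 0.4 -0.41 0 0; 0 0.76 0.5 -0.51 0 0; 0 0.9 0.58 -0.6 0 0; 0 0.98 0.64 -0.66 0 0'
python3 -m pendant '0 0.01 0.01 -0.01 0 0; 0 0.01 0.01 -0.01 0 0'
python3 -c "
from h import *
rel((.597,.02,.345),toolR(25))"
```

```text
time: 17.35
ee_pos: [0.5831, 0.0638, 0.3441]
eef_rot: [0.431, 0.559, -0.431, 0.562]
ft_force: [-0.0, -0.1, -1.5]
width: 0.008
time: 17.55
ee_pos: [0.5854, 0.0657, 0.3442]
eef_rot: [0.428, 0.562, -0.427, 0.564]
ft_force: [-0.7, 0.2, 0.3]
width: 0.0079
shift [-0.003 -0.004  0.189] turn [-0.109  0.001 -0.002] rows 1.1
```

```bash
python3 -m pendant '0 0 0.1 -0.05 0 0; 0 0 0.19 -0.109 0 0; 0 0 0.19 -0.109 0 0; 0 0 0.19 -0.109 0 0; 0 0 0.19 -0.109 0 0'
python3 rack.py l1 .597 .02
python3 - <<'E'
from h import *
c=vision.get_calibration("wrist"); P=pts("wrist",np.load("pics/l1.npy"),c); p,R0=cur(); u=R0.inv().apply((P-p).reshape(-1,3)); g=u[(abs(u[:,1])<.006)&(abs(u[:,2])<.075)&(u[:,0]>-.05)&(u[:,0]<.2)]
for a in np.arange(-.04,.1,.02):
    k=g[(g[:,0]>a)&(g[:,0]<=a+.02)]
    if len(k): print(round(a,3),len(k),np.round([k[:,2].min(),k[:,2].max(),k[:,0].max(),np.median(k[:,1])],4))
E
```

```text
time: 18.05
ee_pos: [0.5977, 0.0225, 0.3446]
eef_rot: [0.379, 0.596, -0.379, 0.598]
ft_force: [0.4, -0.2, -1.1]
width: 0.0076
base 4007 [array([595. ,  19.3]), array([120.1, 119.2]), np.float64(25.5)] z 0.0121
bar 699 [array([568. ,   6.2]), array([ 12.1, 120. ]), np.float64(25.5)] z 0.079
pane in tool: z [-0.0453 -0.0064] x [-0.0298  0.0765]
tcp [0.5977 0.0225 0.3446] axes [[0.003, 0.905, 0.425], [-0.001, 0.425, -0.905], [-1.0, 0.003, 0.002]]
-0.04 2579 [-0.0456  0.0305 -0.0201  0.0001]
-0.02 205 [-0.0455 -0.0083 -0.0001  0.0007]
0.0 99 [-0.0453 -0.0441  0.0198 -0.0008]
0.02 67 [-0.0453 -0.0442  0.04   -0.0009]
0.04 53 [-0.0451 -0.044   0.0586 -0.0009]
0.06 41 [-0.0451 -0.0441  0.0772 -0.0009]
0.08 9 [-0.045  -0.0444  0.083  -0.0002]
```

Run:
```python
from place import *
T=tcp((.595,.0193),25.5,.084,-.0005,.06); print(T); rel(T,toolR(25.5,20))
```

```text
[0.57201032 0.00833449 0.15230226]
shift [ 0.769 -0.119  0.005] turn [-0.004  0.002  0.231] rows 3.9
```

```bash
python3 -m pendant '0.1 -0.02 0 0 0 0.04; 0.2 -0.04 0 0 0 0.1; 0.3 -0.07 0 0 0 0.16; 0.4 -0.1 0.005 -0.004 0.002 0.21; 0.52 -0.119 0.005 -0.004 0.002 0.231; 0.65 -0.119 0.005 -0.004 0.002 0.231; 0.75 -0.119 0.005 -0.004 0.002 0.231; 0.769 -0.119 0.005 -0.004 0.002 0.231'
python3 -m pendant '0 0 0 0 0 0; 0 0 0 0 0 0; 0 0 0 0 0 0'
python3 - <<'E'
from place import *
for up in (.06,.008): rel(tcp((.595,.0193),25.5,.084,-.0005,up),toolR(25.5,20))
E
```

```text
time: 18.9
ee_pos: [0.5703, 0.0072, 0.1494]
eef_rot: [0.475, 0.525, -0.269, 0.654]
ft_force: [-1.0, 0.5, -0.4]
width: 0.0077
time: 19.2
ee_pos: [0.5733, 0.0068, 0.1534]
eef_rot: [0.476, 0.522, -0.268, 0.655]
ft_force: [0.4, 0.7, -1.5]
width: 0.0075
shift [ 0.003 -0.003 -0.008] turn [-0.     0.001 -0.001] rows 0.0
shift [ 0.199 -0.075 -0.008] turn [-0.     0.001 -0.001] rows 1.1
```

```bash
python3 -m pendant '0.05 -0.018 -0.003 0 0 0; 0.1 -0.036 -0.006 0 0 0; 0.15 -0.054 -0.006 0 0 0; 0.18 -0.066 -0.006 0 0 0; 0.199 -0.074 -0.006 0 0 0; 0.199 -0.074 -0.006 0 0 0; 0.199 -0.074 -0.006 0 0 0'
python3 -m pendant '0.006 -0.002 0 0 0 0; 0.012 -0.0045 0 0 0 0; 0.018 -0.0065 0 0 0 0; 0.02 -0.0072 0 0 0 0; 0.02 -0.0072 0 0 0 0'
python3 - <<'E'
from place import *
rel(tcp((.595,.0193),25.5,.084,-.0005,0),toolR(25.5,20))
E
```

```text
time: 19.9
ee_pos: [0.5716, 0.0078, 0.0991]
eef_rot: [0.476, 0.523, -0.268, 0.655]
ft_force: [0.1, 1.6, -0.9]
width: 0.0075
time: 20.4
ee_pos: [0.5715, 0.0076, 0.0936]
eef_rot: [0.476, 0.523, -0.268, 0.655]
ft_force: [0.1, 0.3, -1.2]
width: 0.0082
shift [ 0.006  0.001 -0.002] turn [-0.001  0.001  0.   ] rows 0.0
```

```bash
for i in 1 2; do python3 -m pendant '0.002 -0.0008 0 0 0 0; 0.004 -0.0016 0 0 0 0; 0.004 -0.0016 0 0 0 0'; done
```

```text
time: 20.7
ee_pos: [0.5717, 0.0077, 0.0927]
eef_rot: [0.476, 0.523, -0.268, 0.655]
ft_force: [2.0, -0.2, -1.2]
width: 0.0081
time: 21.0
ee_pos: [0.572, 0.0075, 0.0921]
eef_rot: [0.476, 0.523, -0.268, 0.655]
ft_force: [-2.5, -1.0, 7.8]
width: 0.0078
```

Contact at 8 N up, about where expected. I'll ease off slightly, release and retreat along the pane.

```bash
python3 -m pendant '-0.001 0.0004 0 0 0 0; -0.002 0.0007 0 0 0 0; -0.002 0.0007 0 0 0 0'
python3 -m pendant '0 0 0 0 0 0; 0 0 0 0 0 0; 0 0 0 0 0 0; 0 0 0 0 0 0' -0.5
python3 -m pendant '-0.03 0 0 0 0 0; -0.08 0 0 0 0 0; -0.16 0 0 0 0 0; -0.28 0 0 0 0 0; -0.45 0 0 0 0 0; -0.62 0 0 0 0 0; -0.8 0 0 0 0 0; -0.8 0 0 0 0 0'
python3 -m pendant '0 0 0 0 0 0; 0 0 0 0 0 0; 0 0 0 0 0 0; 0 0 0 0 0 0'
python3 chk.py .595 .0193 25.5 .1 .045 S; python3 chk.py .4777 -.3248 12.3 .12 .06 L2
```

```text
time: 21.3
ee_pos: [0.5718, 0.0076, 0.0922]
eef_rot: [0.476, 0.523, -0.268, 0.655]
ft_force: [2.7, 1.6, 1.9]
width: 0.008
time: 21.7
ee_pos: [0.571, 0.0075, 0.0917]
eef_rot: [0.475, 0.523, -0.268, 0.654]
ft_force: [-0.0, -0.2, -0.9]
width: 0.0211
time: 22.5
ee_pos: [0.5087, -0.0214, 0.281]
eef_rot: [0.475, 0.523, -0.269, 0.655]
ft_force: [1.3, -1.5, -1.6]
width: 0.0217
time: 22.9
ee_pos: [0.5092, -0.0211, 0.2788]
eef_rot: [0.476, 0.524, -0.268, 0.654]
ft_force: [-0.1, 0.6, 0.1]
width: 0.0217
side 272 200 tilt -0.37 yaw err -1.74 front x at rubber -0.0332 y span [-0.0563  0.0624]
scene 619 554 tilt -19.95 yaw err 0.39 front x at rubber 0.0082 y span [-0.048   0.0426]
TCP [ 0.50932166 -0.02133288  0.27906864]
side 1199 1001 tilt -20.03 yaw err 0.63 front x at rubber 0.0085 y span [-0.0566  0.0615]
scene 1640 1518 tilt -20.01 yaw err -0.05 front x at rubber 0.0105 y span [-0.0604  0.0578]
TCP [ 0.50942435 -0.0215171   0.27939398]
```

View pics/L2_side.png

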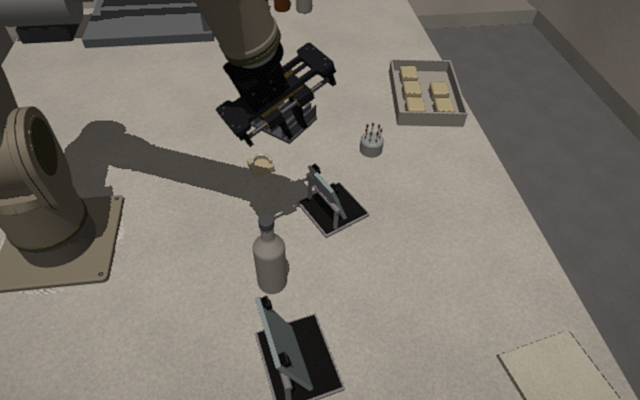

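View pics/L2_scene.png

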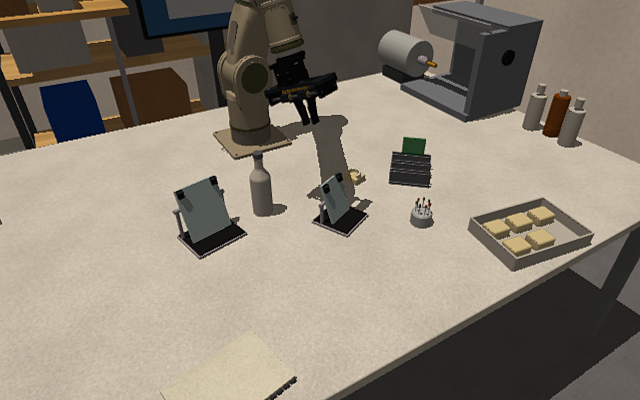

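Both panes lean on their racks: the large one at scene (203,212), the small one at (338,200). The slab is still in the stand at (413,147), and the bottle, dental model and bur block have not moved. I'm handing in.

```bash
python3 -c "
from bench import close_job; print(close_job())"
```

```text
the job is handed in; nothing more can be done
None
```

Both panes are on their own racks, released and standing, and the job was handed in at about 23 s of the 72 s allowed. I gripped each by its bare top edge, lowered it tilted at 20°, and let go once the foot touched the rubber. The highest contact reading was about 17 N.

| Last check | Large pane, tall rack | Small pane, low rack |
|---|---|---|
| Lean | 20.0° (both cameras) | 20.0° (scene camera only) |
| Squareness error | under 0.7° | 0.4° |
| Off centre along the bar | within about 3 mm | about 3 mm |

- **Clips:** they are at the top and on the outer face of both panes.
- **Everything else:** in the final pictures the glass slab is still in its slot. The bottle, dental model and bur block look unmoved, though I did not measure their positions again.
- **Failed check:** the side camera's fit of the small pane was no good. It read −0.4° because it locked onto the bar, with the pane in shadow. The scene camera measurement and both pictures show the pane standing correctly.
- **Disagreement:** the scene and side cameras differ by about 2 to 5 mm from each other, so I placed the panes by the wrist camera instead. Its rack measurements matched the given dimensions.

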